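# Set and close the quick-release clamp on the printing block

### The arm

A 6-joint arm with a two-finger parallel gripper is mounted at the origin on the work surface. World frame = base frame: x ahead of the robot, y to its left, z up, the work surface at z = 0. Lengths are in m, angles in rad, forces in N, time in s.
With the tool pointing down it reaches from about 0.375 to 0.975 m from the base axis. Payload 3.8 kg.
Tool frame: the origin (TCP) lies midway between the tips of the shut fingers; the grasp point (between the pads) lies 19 mm behind it; z points along the fingers, y is the line along which they close (so a half turn about z gives the same grasp; the last joint's range is limited). The gripper opens to 88 mm and grips with 3 to 60 N. Pads are 18 mm wide; open, the fingers measure 123 mm over their backs; the gripper's body (75 mm by 187 mm) begins 45 mm behind the grasp point.
Start: joints at [-1.348, 0.264, 1.604, -0, 1.274, -0.037], TCP at [0.173, -0.652, 0.239] pointing down, gripper open.
Joint ranges: [-2.63, 2.63], [-0.94, 2.18], [0.31, 2.57], [-1.31, 4.45], [0, 2.66], [-2.55, 2.55]. Speed limits (rad/s): [2.57, 2.57, 3.14, 3.14, 3.14, 3.14].

### API

Orientations are given as a rotation vector (axis times angle).
In Python, from cell import manip, inverse_kinematics, cams, order gives the robot as it stands. Calls block until the motion is done:
- manip.move_pose(position, orientation): joint-space move of the TCP to a pose.
- manip.move_linear(position, rate=0.15, rot=None): straight line of the TCP; rot=None keeps the orientation; rate is the mean speed in m/s.
- manip.set_joints(angles): joint-space move.
- manip.set_gripper(opening, force=None): finger opening in m; force is the grip in N (None keeps the last); returns when the fingers have stopped.
- manip.dwell(seconds).
- inverse_kinematics(position, orientation): joint angles nearest the present ones, or None.
- manip.state(): the state.
- cams.capture(name): name is "side" or "top" or "wrist"; returns a dict with "image" (480x640x3 uint8, blue, green, red), "z_map" (480x640 float32, m along the optical axis (not along the pixel's ray), 0 where there is no reading), "intrinsics" (3x3 intrinsics, pixels), "position" and "orientation" of the camera in the world; the wrist camera has in their place "T_tool_cam" (4x4, takes a point from camera to tool coordinates, whose origin is the TCP and whose axes are the flange's). Camera axes: x right, y down, z forward; pixel columns grow to the right and rows downward; lengths in m; the calibration is good to about 2 mm. A picture is of the moment at which its call begins: read the wrist's pose just before it.
A pose or a line that the arm cannot do raises manip.IKError and nothing moves.
- order.close_job(): hands the job in; it is judged then, once.
The state is a dict: "clock": time; "joint_pos": joint angles; "joint_velocities": joint speeds; "tau": joint torques, N m; "tool_pos": TCP position; "tcp_rot": TCP orientation; "contact_force": force on the tool from outside, world axes, zero at the start; "moment": the same for the moment, N m; "gripper_width": finger opening in m; "grasp_force": force on a finger pad.
Only numpy, scipy, OpenCV 4.12 (cv2) and the standard library are available. Lean on these libraries where they do the work, as an engineer would, in place of code of your own. Each camera call takes 0.05 s, during which the arm holds its last target. There are 200 camera calls.

### The job

The printing block lies on the bench under the crossbar of the quick-release bed clamp, but the clamp is set too loose. Turn the round adjuster nut clockwise, trying the lever, until the lever first meets firm resistance when it is standing straight up (midway through its swing), then swing the lever fully closed and let go of it, so that the block is held firmly but not crushed. Leave the block in its place and do not disturb the tins and the palette knife.

Things in the scene. Friction and masses are not known exactly. Their poses are not given: they have to be found in the camera images.
- clamp: Fixed bed clamp on the bench, about 220 mm long (y), 90 mm wide (x). Origin on the bench midway between its pillars, z up; the nut is 80 mm to +y, the cam lever 80 mm to -y; the lever closes towards +x. A steel crossbar 30 mm wide, its top under 70 mm, joins the two and carries a sprung rubber foot over the block. Closing the lever lowers the bar, turning the nut lowers the foot under the bar.
- nut_centre (a point): Centre of the round knurled steel nut, on its vertical axis, 109 mm above the bench with the lever open; it sinks with the bar, and does not turn with the nut. Nut: diameter 60, height 26 mm, on a stem 26 mm thick. 1 rad clockwise (from above) lowers the foot 3 mm. Takes 0.55 N m to turn, stays where left. At the start 0.8 to 2.8 rad too loose. Turn it with the lever well open, unloaded.
- lever_pivot (a point): Fixed point (clamp's axes) on the lever's horizontal hinge axis, which runs along the clamp's y, 80 mm above the bench, mid-width of the lever. The lever's cam lowers the bar by 9 mm*(0.505-cos(1.042+q)), q = lever angle; so near the middle of the swing 1 rad of nut, clockwise, brings the first resistance about 0.38 rad earlier.
- lever_tip (a point): Centre of the black barrel grip at the lever's end, 85 mm from the hinge axis: a cylinder 18 mm in diameter and 26 mm long, lying along the clamp's y. It can be pinched from above across its two flat ends (26 mm apart) all through the swing; the aluminium lever arm below it is 14 mm wide.
- lever (a joint): Lever angle, rad: 0 = open, leaning 1.05 to the clamp's -x; 1.05 = straight up; 2.25 = closed on its stop, leaning 1.2 to +x. Past 2.1 (dead centre) it stays shut by itself. Takes about 1 N at the grip and stays where left while the foot is free; once the foot bears on the block this grows by about 1.5 to 2 N per 0.1 rad near mid-swing. Let go under load, it springs back.
- block: Loose relief-printing block, wood with a brown lino face, 120 (x) x 86 (y) x 23 mm, lying on the bench under the foot. Origin at the centre of its underside. The foot's spring presses it with about 25 N per mm that the foot is driven down past first touch.
- ink_tin_a: Bystander: closed metal ink tin, 88 mm in diameter, 66 mm high. Origin at the centre of its underside.
- ink_tin_b: Bystander: another closed ink tin of the same size. Origin at the centre of its underside.
- open_tin: Bystander: open metal tin, 86 mm in diameter, 58 mm high. Origin at the centre of its underside.
- palette_knife: Bystander: palette knife 220 mm long with a black handle, lying flat on the bench. Origin near its middle, at its underside.
There are look-alikes about, which are no part of the job. Several things have the shape of the block; the one meant has the colours described above.

How it is judged:
By the outcome, as a careful person would: the job done as asked, in the order asked, and still so for the second after the job is handed in, with the robot touching nothing.
It also fails if it takes over 72 s, if anything falls off the work surface, if the arm or the gripper's body presses on something with over 40 N, if the wrist force passes 120 N, or if a joint passes its speed limit or range.

## Working session

There is one attempt and no reset: what is moved stays moved. The work goes in short steps, each a Python script; the robot and the scene stay as the last script left them, time stands still between calls to the robot, and variables do not carry over. Pictures are saved under pics/ and viewed, at most 10 in all, crops included, and the job is handed in when it is done.

```bash
ls; mkdir -p pics
python3 - <<'E'
from cell import manip, cams
import cv2,pickle
d={}
for n in ("top","side"):
    c=cams.capture(n); d[n]=c; cv2.imwrite(f"pics/{n}0.png",c["image"]); print(n,c["intrinsics"],c["position"],c["orientation"])
pickle.dump(d,open("d0.pkl","wb"))
s=manip.state(); print(s)
E
```

```text
pics
top [[611.48647081   0.         320.32923992]
 [  0.         611.48647081 235.87805976]
 [  0.           0.           1.        ]] [0.30051638 0.01063308 1.52058266] [-2.01815417  2.21495044 -0.22020664]
side [[594.18825676   0.         316.14153399]
 [  0.         594.18825676 238.12196505]
 [  0.           0.           1.        ]] [0.39041122 1.1381568  0.90974782] [-0.2159623   2.70932136 -1.40974829]
{'clock': 0.1, 'joint_pos': array([-1.34789735e+00,  2.64677768e-01,  1.60520656e+00,  1.91308604e-05,
        1.27368413e+00, -3.68860146e-02]), 'joint_velocities': array([ 1.14085104e-04, -1.95310897e-03, -1.02168285e-03, -8.80233064e-04,
        7.79136245e-04,  4.98861296e-05]), 'tau': array([ 5.98975275e-04, -5.03617752e+01, -3.58072078e+01,  7.31007149e-02,
        2.33261869e-02, -5.92294145e-05]), 'tool_pos': array([ 0.17326476, -0.65173943,  0.2375292 ]), 'tcp_rot': array([-3.11317608e+00, -4.06659005e-01,  2.59474168e-04]), 'contact_force': array([-0.33265959, -0.4743767 ,  0.23384971]), 'moment': array([0.04156637, 0.0444561 , 0.03304537]), 'grasp_force': 0.0, 'gripper_width': 0.08829423606906336}
```

View pics/top0.png

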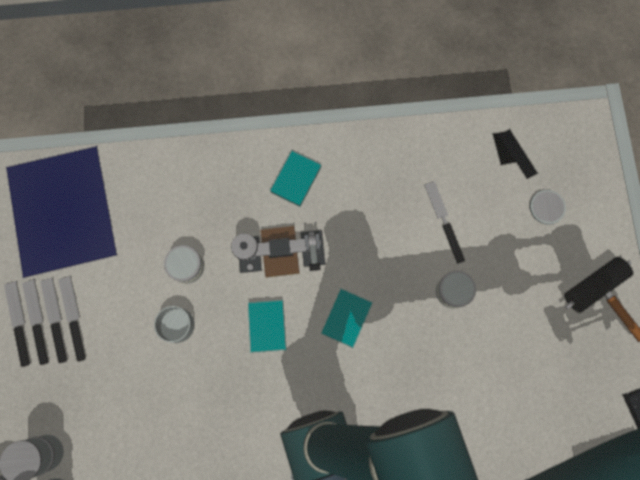

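View pics/side0.png

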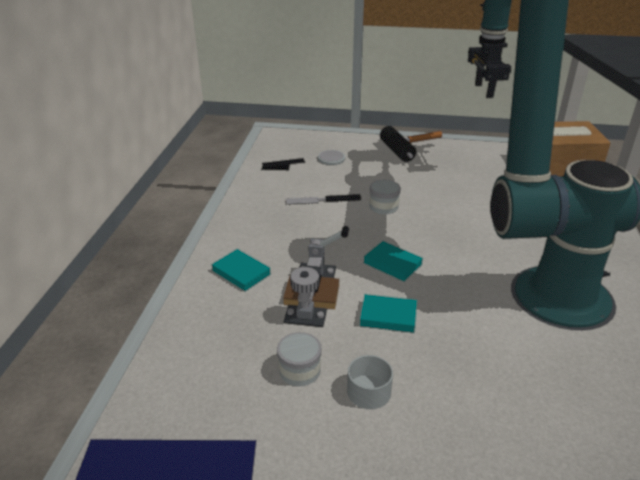

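The top view shows the nut at about (244,246), the lever pivot end at about (315,240), the brown block at (281,250), and tins at (184,263), (175,323) and (457,289). The palette knife is at about (445,220). The lever leans towards the robot. Next I enlarge this area and measure it.

```bash
cat > h.py <<'E'
import numpy as np, cv2
from scipy.spatial.transform import Rotation as R
def cloud(c,T=None):
    K=c["intrinsics"]; z=c["z_map"]; v,u=np.mgrid[:480,:640]
    p=np.dstack([(u-K[0,2])/K[0,0]*z,(v-K[1,2])/K[1,1]*z,z])
    if T is None: return p@R.from_rotvec(c["orientation"]).as_matrix().T+c["position"]
    return p@T[:3,:3].T+T[:3,3]
E
python3 - <<'E'
import pickle,cv2
from h import *
d=pickle.load(open("d0.pkl","rb"))
for n,(u0,u1,v0,v1) in dict(top=(215,345,200,290),side=(270,360,210,330)).items():
    c=d[n]; P=cloud(c)
    cv2.imwrite(f"pics/{n}crop.png",cv2.resize(c["image"][v0:v1,u0:u1],None,fx=5,fy=5,interpolation=cv2.INTER_CUBIC))
    Q=P[v0:v1,u0:u1].reshape(-1,3); print(n,np.percentile(P[...,2][P[...,2]>-.05],30))
    for lo,hi in((.113,.13),(.055,.075),(.1,.15),(.018,.028)):
        m=(Q[:,2]>lo)&(Q[:,2]<hi); print(lo,hi,m.sum(),Q[m].mean(0).round(4),Q[m].min(0).round(3),Q[m].max(0).round(3))
P=cloud(d["top"])
for px in [(244,246),(281,230),(281,268),(316,235),(316,240),(316,245),(316,250),(316,255),(316,260)]: print(px,P[px[1],px[0]].round(4))
E
```

```text
top -0.0015355648860567507
0.113 0.13 575 [0.5737 0.1519 0.1209] [ 0.505 -0.001  0.113] [0.608 0.198 0.13 ]
0.055 0.075 686 [0.5787 0.0838 0.0642] [ 0.559 -0.007  0.055] [0.6   0.149 0.074]
0.1 0.15 741 [0.5651 0.1262 0.1215] [ 0.504 -0.007  0.1  ] [0.608 0.198 0.145]
0.018 0.028 996 [0.5766 0.0886 0.0227] [ 0.466 -0.059  0.018] [0.705 0.171 0.028]
side -0.0006095542584398708
0.113 0.13 521 [0.5717 0.1505 0.1204] [0.506 0.001 0.113] [0.609 0.2   0.13 ]
0.055 0.075 330 [0.5764 0.0741 0.0646] [ 0.559 -0.008  0.055] [0.599 0.181 0.075]
0.1 0.15 779 [0.5651 0.1351 0.1188] [ 0.504 -0.007  0.1  ] [0.609 0.203 0.143]
0.018 0.028 791 [0.5647 0.1036 0.0225] [ 0.517 -0.003  0.018] [0.691 0.187 0.028]
(244, 246) [0.5751 0.1662 0.1301]
(281, 230) [0.629  0.0833 0.0196]
(281, 268) [0.5334 0.0911 0.0174]
(316, 235) [ 0.5917 -0.0023  0.0996]
(316, 240) [ 0.5814 -0.0012  0.0909]
(316, 245) [ 5.774e-01 -4.000e-04  4.810e-02]
(316, 250) [0.5649 0.0007 0.0487]
(316, 255) [0.5416 0.0022 0.1127]
(316, 260) [0.5276 0.0034 0.126 ]
```

View pics/topcrop.png

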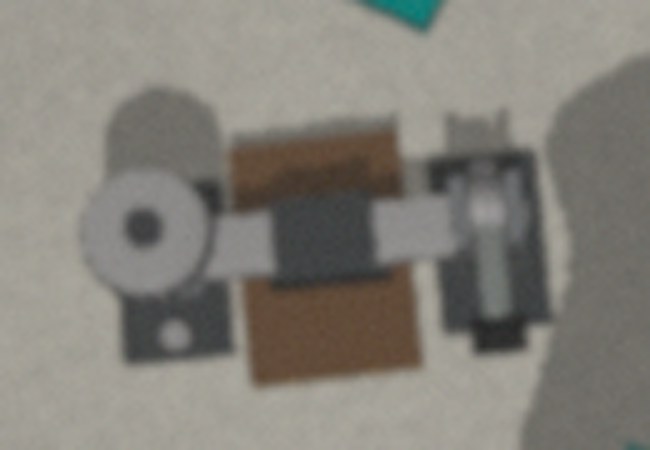

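The crop shows the nut disc centred at about (145,232), with a small bolt end in its middle. The black barrel grip is at about (500,335) and the lever is open towards the robot. Next I fit the nut circle, the grip and the clamp heading.

Run:
```python
import pickle
from h import *
from scipy.optimize import least_squares
d=pickle.load(open("d0.pkl","rb"))
for n in d:
    P=cloud(d[n]).reshape(-1,3); I=d[n]["image"].reshape(-1,3).astype(int)
    m=(P[:,2]>.115)&(P[:,2]<.127)&(P[:,1]>.12)&(P[:,1]<.22)&(abs(P[:,0]-.575)<.05)
    Q=P[m]; (c,r)=cv2.minEnclosingCircle(Q[:,:2].astype(np.float32)); print(n,"nut",Q.mean(0).round(4),np.median(Q[:,2]),c,r, (Q.min(0)+Q.max(0))/2)
    b=(P[:,0]>.45)&(P[:,0]<.56)&(abs(P[:,1])<.04)&(P[:,2]>.09)&(P[:,2]<.16)
    dark=b&(I.max(1)<60); Q=P[dark]; print("grip",dark.sum(),Q.mean(0).round(4),Q.min(0).round(4),Q.max(0).round(4))
    # bar edges: heading
    m=(P[:,2]>.055)&(P[:,2]<.072)&(P[:,1]>.02)&(P[:,1]<.14)&(abs(P[:,0]-.578)<.03); r=cv2.minAreaRect(P[m][:,:2].astype(np.float32)); print("bar",r, np.median(P[m][:,2]))
    f=np.polyfit(P[m][:,1],P[m][:,0],1);print(f, np.polyval(f,[0.16,0]))
    m=(P[:,2]>.018)&(P[:,2]<.028)&(I[:,2]>I[:,0]*1.3)&(P[:,1]>.02)&(P[:,1]<.16)&(abs(P[:,0]-.578)<.1); print("block",cv2.minAreaRect(P[m][:,:2].astype(np.float32)))
```

```text
top nut [0.5783 0.1678 0.1208] 0.12062849741669301 (0.5787877440452576, 0.16834154725074768) 0.030653953552246094 [0.57853344 0.16842676 0.12100854]
grip 56 [0.5126 0.0089 0.1384] [ 0.5056 -0.0031  0.1285] [0.5215 0.0204 0.1452]
bar ((0.5793988704681396, 0.0799793154001236), (0.040867578238248825, 0.11963705718517303), 0.46777650713920593) 0.0642352971800988
[0.00934621 0.57829488] [0.57979027 0.57829488]
block ((0.5769906640052795, 0.09154050052165985), (0.11941175162792206, 0.0837525948882103), 1.2302039861679077)
side nut [0.5784 0.1704 0.1206] 0.12039293795469425 (0.5789101123809814, 0.16606101393699646) 0.03430939093232155 [0.57890398 0.16606101 0.12106189]
grip 65 [0.5123 0.0121 0.1361] [ 0.5051 -0.0068  0.1248] [0.5201 0.0228 0.1428]
bar ((0.5793863534927368, 0.05768891051411629), (0.03980156034231186, 0.07529772073030472), 0.39764031767845154) 0.06395299391892573
[-0.15332384  0.58424619] [0.55971437 0.58424619]
block ((0.5774542689323425, 0.08998598158359528), (0.12007544934749603, 0.09326334297657013), 0.762483537197113)
```

```bash
cat >> h.py <<'E'
from cell import manip, inverse_kinematics, cams, order
NUT=np.array([.5786,.168]); HEAD=np.radians(.8); PIV=np.array([.5808,.0085,.080])
def down(yaw): return (R.from_euler("z",yaw)*R.from_rotvec([np.pi,0,0])).as_rotvec()
def say(t):
    s=manip.state(); print(t,"t%.2f"%s["clock"],s["tool_pos"].round(4),"F",s["contact_force"].round(1),"M",s["moment"].round(2),"w%.4f g%.1f"%(s["gripper_width"],s["grasp_force"]),"q6 %.3f"%s["joint_pos"][5]); return s
def turn_nut(a,yaw0,force=50,steps=3):
    manip.set_gripper(.086)
    manip.move_pose([*NUT,.17],down(yaw0)); manip.move_linear([*NUT,.089],.12); say("at nut")
    manip.set_gripper(.05,force); s=say("gripped"); q=manip.state()["joint_pos"].copy()
    for k in range(steps):
        qq=q.copy(); qq[5]+=a*(k+1)/steps; manip.set_joints(qq); say("turn")
    manip.set_gripper(.086); s=say("open"); manip.move_linear([*s["tool_pos"][:2],.17],.2)
E
python3 - <<'E'
from h import *
for y in (0.8,0,-.8,-1.57):
    q=inverse_kinematics([*NUT,.17],down(y)); print(y,None if q is None else np.round(q,3))
E
```

```text
0.8 [ 0.241  0.18   1.836 -0.     1.125  1.012]
0 [ 0.241  0.18   1.836 -0.     1.125  1.812]
-0.8 None
-1.57 None
```

Run:
```python
from h import *
turn_nut(.75,2.4); say("end")
c=cams.capture("wrist"); cv2.imwrite("pics/w1.png",c["image"])
```

```text
at nut t4.38 [0.5792 0.1681 0.0896] F [-0.7 -0.8  0.6] M [-0.03 -0.16 -0.01] w0.0860 g0.0 q6 -0.588
gripped t4.90 [0.5785 0.1676 0.0896] F [-2.7 -3.1  5.1] M [-0.56  0.31  0.12] w0.0587 g50.0 q6 -0.588
turn t5.25 [0.5788 0.1678 0.0896] F [ 0.8 -0.1  0.5] M [-0.12 -0.07 -0.56] w0.0592 g50.0 q6 -0.340
turn t5.60 [0.5793 0.168  0.0897] F [ 3.3  1.2 -0.9] M [ 0.12 -0.4  -0.51] w0.0586 g50.0 q6 -0.092
turn t5.95 [0.5798 0.1681 0.0897] F [ 5.4  2.1 -1.7] M [ 0.18 -0.62 -0.62] w0.0585 g50.0 q6 0.159
open t6.53 [0.5783 0.1675 0.0895] F [-0.7 -0.1 -0.4] M [-0.01 -0.12 -0.03] w0.0859 g0.0 q6 0.162
end t7.08 [0.5782 0.1675 0.1698] F [-0.2  0.1  0.5] M [-0.05 -0.12  0.  ] w0.0864 g0.0 q6 0.162
```

Run:
```python
from h import *
manip.set_gripper(.06)
manip.move_pose([.5137,.0095,.22],down(HEAD+np.pi)); s=say("hover")
c=cams.capture("wrist"); cv2.imwrite("pics/w2.png",c["image"])
T=np.eye(4); T[:3,:3]=R.from_rotvec(s["tcp_rot"]).as_matrix(); T[:3,3]=s["tool_pos"]
P=cloud(c,T@c["T_tool_cam"]); np.save("P.npy",P)
I=c["image"].max(2)
m=(abs(P[...,0]-.5137)<.04)&(abs(P[...,1]-.0095)<.03)&(P[...,2]>.1)&(P[...,2]<.16)&(I<70)
Q=P[m]; print(len(Q),Q.mean(0),np.percentile(Q,2,axis=0),np.percentile(Q,98,axis=0)); print(cv2.minAreaRect(Q[:,:2].astype(np.float32)))
```

```text
hover t9.25 [0.5138 0.0097 0.22  ] F [-0.4  0.1 -0.6] M [ 0.04 -0.21 -0.04] w0.0602 g0.0 q6 -1.614
1205 [0.51080916 0.00471289 0.13996818] [ 0.50432983 -0.00751959  0.13274324] [0.52039292 0.01736765 0.14306284]
((0.5125744938850403, 0.00474662147462368), (0.01732131652534008, 0.02585286647081375), 0.36610862612724304)
```

View pics/w2.png

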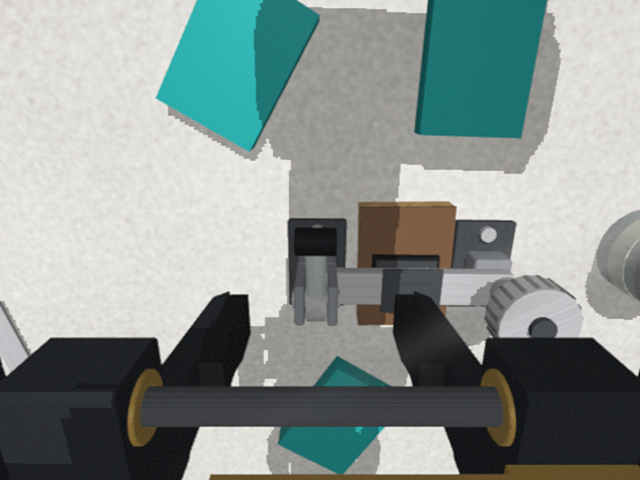

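The wrist view shows the black grip at (316,240) px, fitted as 17 x 26 mm at (0.5126, 0.0047) with its top at z = 0.143. That puts the lever at q of about 0.15. Next I pinch it and try the swing, logging the tangential force.

```bash
cat >> h.py <<'E'
HEAD=np.radians(.5); PIV=np.array([.5797,.0070,.080]); YAW=HEAD+np.pi; CX=np.array([np.cos(HEAD),np.sin(HEAD),0])
def tip(q,off=0): a=q-1.05; return PIV+.085*(np.sin(a)*CX+np.array([0,0,np.cos(a)]))+np.array([0,off,-.019])
def qof(p): d=p+np.array([0,0,.019])-PIV; return 1.05+np.arctan2(d@CX,d[2])
def tang(s,q): a=q-1.05; return -s["contact_force"]@(np.cos(a)*CX-np.array([0,0,np.sin(a)]))
def pinch(q,force=15,off=0):
    manip.set_gripper(.05); p=tip(q,off)
    manip.move_pose(p+[0,0,.06],down(YAW)); manip.move_linear(p,.12); say("at lever")
    manip.set_gripper(.015,force); return say("pinched")
def swing(q0,q1,step=.1,stop=1e9,rate=.09,off=0):
    out=[]
    for q in np.linspace(q0,q1,max(2,int(round(abs(q1-q0)/step))+1))[1:]:
        manip.move_linear(tip(q,off),rate); s=manip.state(); f=tang(s,q)
        out.append((q,qof(s["tool_pos"]),f,s["contact_force"]))
        print("%.2f %.3f res %.2f"%out[-1][:3],s["contact_force"].round(1),"g%.1f w%.4f t%.1f"%(s["grasp_force"],s["gripper_width"],s["clock"]))
        if f>stop: break
    return out
E
python3 - <<'E'
from h import *
pinch(.15)
o=swing(.15,1.95,.1,stop=5)
E
```

```text
at lever t10.62 [0.514  0.0064 0.1149] F [-0.7 -0.1 -0.2] M [ 0.08 -0.19 -0.06] w0.0499 g0.0 q6 -1.616
pinched t11.10 [0.5134 0.0059 0.1143] F [-0.5 -2.6  1.8] M [-0.41 -0.08 -0.01] w0.0256 g15.0 q6 -1.616
0.25 0.250 res 0.67 [-3.3 -4.4  2.3] g15.0 w0.0259 t11.3
0.35 0.346 res 0.71 [-2.9 -4.5  2.4] g15.0 w0.0257 t11.6
0.45 0.448 res 1.68 [-4.5 -4.6  3.6] g15.0 w0.0258 t11.8
0.55 0.551 res 0.76 [-3. -5.  4.] g15.0 w0.0255 t12.1
0.65 0.655 res 0.59 [-2.1 -4.7  3.6] g15.0 w0.0254 t12.3
0.75 0.759 res 0.45 [-1.8 -4.6  4.3] g15.0 w0.0257 t12.6
0.85 0.859 res 0.72 [-1.2 -5.   2.7] g15.0 w0.0260 t12.8
0.95 0.960 res 0.86 [-1.  -4.7  1.9] g15.0 w0.0257 t13.1
1.05 1.060 res 0.32 [-0.3 -4.5  2.5] g15.0 w0.0259 t13.3
1.15 1.160 res -0.05 [ 0.4 -4.7  2.7] g15.0 w0.0256 t13.6
1.25 1.256 res 1.73 [-1.1 -6.5  2.8] g15.0 w0.0257 t13.8
1.35 1.354 res 2.57 [-1.6 -5.4  3.3] g15.0 w0.0258 t14.1
1.45 1.453 res 3.09 [-1.4 -5.6  4.6] g15.0 w0.0256 t14.3
1.55 1.552 res 4.11 [-2.2 -5.7  4.5] g15.0 w0.0255 t14.6
1.65 1.652 res 4.04 [-2.1 -6.5  4. ] g15.0 w0.0257 t14.8
1.75 1.753 res 3.17 [-1.  -5.8  3.7] g15.0 w0.0254 t15.1
1.85 1.853 res 2.78 [-0.8 -5.2  3.1] g15.0 w0.0256 t15.3
1.95 1.954 res 1.42 [ 0.4 -6.1  2.1] g15.0 w0.0257 t15.6
```

First contact comes at about q = 1.2. I swing back open, logging the force, and fit the contact angle.

```bash
cat > fit.py <<'E'
from h import *
from scipy.optimize import curve_fit
L=lambda q:9*(.505-np.cos(1.042+q))
def model(q,c,qc,k): return c+k*np.maximum(0,L(q)-L(qc))*9*np.sin(1.042+q)/85
def fit(q,r,txt):
    best=min((curve_fit(model,q,r,[.5,x,25],bounds=([-3,.3,18],[3,2.1,32])) for x in (.9,1.1,1.3,1.5)),key=lambda b:np.sum((model(q,*b[0])-r)**2))
    print(txt,best[0].round(3),np.sqrt(np.diag(best[1])).round(3),"nut turn needed",round((L(best[0][1])-L(1.05))/3,3)); return best[0]
E
python3 - <<'E'
from fit import *
q=np.array([.25,.346,.448,.551,.655,.759,.859,.96,1.06,1.16,1.256,1.354,1.453,1.552,1.652,1.753,1.853,1.954])
r=np.array([.67,.71,1.68,.76,.59,.45,.72,.86,.32,-.05,1.73,2.57,3.09,4.11,4.04,3.17,2.78,1.42])
fit(q,r,"close"); fit(q[6:],r[6:],"close part")
o=swing(1.95,.12,.1); a=np.array([[x[1],x[2]] for x in o]); fit(a[:,0],a[:,1],"open"); np.save("open1.npy",a)
E
```

```text
close [ 0.636  1.183 25.37 ] [0.126 0.031 3.241] nut turn needed 0.333
close part [ 0.404  1.175 26.923] [0.166 0.026 2.911] nut turn needed 0.313
1.85 1.847 res 2.11 [-0.7 -4.8  2.2] g15.0 w0.0257 t15.8
1.75 1.744 res 2.40 [-0.9 -5.3  2.6] g15.0 w0.0255 t16.1
1.65 1.642 res 3.19 [-1.8 -5.8  3. ] g15.0 w0.0257 t16.4
1.54 1.539 res 3.03 [-1.7 -5.6  3.2] g15.0 w0.0253 t16.6
1.44 1.437 res 2.78 [-1.8 -6.   2.7] g15.0 w0.0259 t16.9
1.34 1.336 res 1.58 [-1.2 -5.2  1.5] g15.0 w0.0256 t17.1
1.24 1.235 res -0.05 [ 0.1 -5.2  0. ] g15.0 w0.0255 t17.4
1.14 1.134 res -0.49 [ 0.4 -5.  -1.5] g15.0 w0.0257 t17.6
1.03 1.031 res -0.72 [ 0.8 -6.2 -3. ] g15.0 w0.0256 t17.9
0.93 0.928 res -1.18 [ 1.7 -5.4 -3.9] g15.0 w0.0255 t18.1
0.83 0.825 res 0.60 [ 0.6 -5.1 -5.1] g15.0 w0.0254 t18.4
0.73 0.725 res -0.61 [ 2.4 -5.5 -5.2] g15.0 w0.0260 t18.6
0.63 0.626 res -1.45 [ 4.8 -5.  -7. ] g15.0 w0.0255 t18.9
0.53 0.529 res -1.24 [ 5.  -4.7 -6. ] g15.0 w0.0257 t19.1
0.42 0.434 res -0.13 [ 5.  -4.1 -6.6] g15.0 w0.0257 t19.4
0.32 0.338 res -0.19 [ 5.8 -5.1 -6.2] g15.0 w0.0258 t19.6
0.22 0.241 res -1.00 [ 7.  -4.  -5.1] g15.0 w0.0258 t19.9
0.12 0.142 res -0.03 [ 6.5 -4.4 -4.8] g15.0 w0.0260 t20.1
open [-0.591  1.198 31.757] [0.155 0.028 3.898] nut turn needed 0.368
```

Run:
```python
from fit import *
manip.set_gripper(.05); s=say("rel"); manip.move_linear(s["tool_pos"]+[0,0,.07],.2)
turn_nut(.34,2.4,steps=2)
pinch(.13,off=-.002)
swing(.13,.7,.19,off=-.002)
o=swing(.7,1.7,.0625,off=-.002); o=[(x[1],x[2]) for x in o]; a=np.array(o); fit(a[:,0],a[:,1],"close2")
```

```text
rel t20.63 [0.5115 0.0066 0.1118] F [ 0.5  0.1 -0.4] M [ 0.08 -0.14  0.01] w0.0499 g0.0 q6 -1.616
at nut t23.61 [0.5792 0.168  0.0897] F [-0.   0.  -0.3] M [-0.   -0.14  0.01] w0.0860 g0.0 q6 -0.588
gripped t24.14 [0.5784 0.1676 0.0895] F [-2.8 -2.   5.1] M [-0.5   0.28  0.13] w0.0587 g50.0 q6 -0.588
turn t24.43 [0.5787 0.1678 0.0896] F [-1.1 -0.3  1.4] M [-0.19 -0.06 -0.55] w0.0586 g50.0 q6 -0.421
turn t24.71 [0.579  0.1679 0.0897] F [1.1 0.4 0.4] M [-0.03 -0.26 -0.54] w0.0590 g50.0 q6 -0.253
open t25.28 [0.5783 0.1675 0.0894] F [-0.3  0.1 -0.1] M [-0.05 -0.2   0.06] w0.0862 g0.0 q6 -0.249
at lever t28.41 [0.5124 0.0046 0.1127] F [0.5 0.6 0.8] M [ 0.01 -0.12  0.01] w0.0502 g0.0 q6 -1.619
pinched t28.89 [0.5125 0.0057 0.1131] F [-0.3  4.2  1.3] M [ 0.8  -0.21 -0.09] w0.0258 g15.0 q6 -1.619
0.32 0.321 res -0.44 [-3.2  5.5  4.2] g15.0 w0.0257 t29.2
0.51 0.512 res 0.67 [-4.1  5.1  5.5] g15.0 w0.0260 t29.6
0.70 0.710 res 0.85 [-3.1  4.2  6. ] g15.0 w0.0257 t29.9
0.76 0.769 res 1.13 [-3.3  4.5  7. ] g15.0 w0.0261 t30.1
0.82 0.834 res 1.09 [-2.6  4.9  6.2] g15.0 w0.0259 t30.4
0.89 0.898 re
[... 156 characters left out ...]
1
1.07 1.087 res 1.19 [-1.1  5.4  6.1] g15.0 w0.0257 t31.4
1.14 1.146 res 2.10 [-1.5  5.3  7. ] g15.0 w0.0258 t31.6
1.20 1.206 res 2.44 [-1.4  4.8  7. ] g15.0 w0.0255 t31.9
1.26 1.267 res 3.49 [-2.   4.1  7.6] g15.0 w0.0257 t32.1
1.32 1.328 res 3.13 [-1.3  4.1  6.9] g15.0 w0.0256 t32.4
1.39 1.390 res 4.88 [-2.5  5.2  7.7] g15.0 w0.0257 t32.6
1.45 1.451 res 5.68 [-2.9  4.3  7.9] g15.0 w0.0256 t32.9
1.51 1.513 res 5.31 [-1.8  4.8  8.3] g15.0 w0.0256 t33.1
1.57 1.575 res 5.49 [-2.   4.8  7.5] g15.0 w0.0253 t33.4
1.64 1.637 res 4.72 [-1.   3.6  7. ] g15.0 w0.0255 t33.6
1.70 1.700 res 5.72 [-1.2  3.9  7.9] g15.0 w0.0253 t33.9
close2 [ 1.085  1.119 29.205] [0.192 0.021 2.438] nut turn needed 0.175
```

Run:
```python
from fit import *
o=swing(1.7,.55,.0625,off=-.002); b=np.array([(x[1],x[2]) for x in o]); swing(.55,.12,.2,off=-.002)
q1=np.array([.655,.759,.859,.96,1.06,1.16,1.256,1.354,1.453,1.552,1.652,1.753,1.853,1.954])
r1=np.array([.59,.45,.72,.86,.32,-.05,1.73,2.57,3.09,4.11,4.04,3.17,2.78,1.42])
a1=np.load("open1.npy")[:13]
a2=np.array([[.769,1.13],[.834,1.09],[.898,.69],[.962,1.42],[1.025,.85],[1.087,1.19],[1.146,2.1],[1.206,2.44],[1.267,3.49],[1.328,3.13],[1.39,4.88],[1.451,5.68],[1.513,5.31],[1.575,5.49],[1.637,4.72],[1.7,5.72]])
for q,r in((q1,r1),a1.T,a2.T,b.T):
    fit(q,r,"free")
    for k in(25,27): p,C=curve_fit(lambda q,c,qc:model(q,c,qc,k),q,r,[.5,1.15]); print("k",k,p.round(3),np.sqrt(np.diag(C)).round(3))
```

```text
1.64 1.633 res 5.17 [-2.4  3.9  5.9] g15.0 w0.0255 t34.1
1.57 1.568 res 5.26 [-2.   4.5  7.2] g15.0 w0.0252 t34.4
1.51 1.502 res 4.71 [-1.8  5.4  7.1] g15.0 w0.0254 t34.6
1.44 1.437 res 5.17 [-2.5  4.9  7.5] g15.0 w0.0257 t34.9
1.38 1.372 res 4.22 [-2.7  4.7  5.2] g15.0 w0.0256 t35.1
1.32 1.306 res 3.51 [-2.3  4.   5. ] g15.0 w0.0255 t35.4
1.25 1.242 res 3.19 [-2.5  5.4  4. ] g15.0 w0.0254 t35.6
1.19 1.177 res 1.29 [-1.2  5.4  0.8] g15.0 w0.0253 t35.9
1.12 1.114 res -0.94 [0.9 4.6 0.4] g15.0 w0.0256 t36.1
1.06 1.049 res -0.56 [ 0.5  4.9 -1.2] g15.0 w0.0256 t36.4
1.00 0.983 res -1.00 [ 1.   5.1 -1.3] g15.0 w0.0257 t36.6
0.93 0.916 res -0.25 [ 0.6  5.4 -3. ] g15.0 w0.0257 t36.9
0.87 0.851 res -0.01 [ 1.   6.2 -5.7] g15.0 w0.0255 t37.1
0.81 0.786 res -1.05 [ 2.6  5.6 -6.2] g15.0 w0.0256 t37.4
0.74 0.723 res -0.44 [ 2.7  6.2 -7.3] g15.0 w0.0259 t37.6
0.68 0.661 res -1.03 [ 4.6  6.1 -9.1] g15.0 w0.0255 t37.9
0.61 0.601 res -1.09 [ 5.   5.2 -8.3] g15.0 w0.0256 t38.1
0.55 0.542 res -0.36 [  6.    7.4 -10.3] g15.0 w0.0257 t38.4
0.34 0.338 res -0.29 [ 8.4  7.4 -9.3] g15.0 w0.0258 t38.7
0.12 0.135 res 0.60 [ 7.9  8.1 -6.7] g15.0 w0.0259 t39.1
free [ 0.439  1.176 26.683] [0.126 0.024 2.606] nut turn needed 0.316
k 25 [0.466 1.164] [0.117 0.016]
k 27 [0.434 1.178] [0.115 0.015]
free [-0.649  1.195 32.   ] [0.21  0.029 3.999] nut turn needed 0.361
k 25 [-0.546  1.153] [0.22  0.028]
k 27 [-0.576  1.167] [0.207 0.025]
free [ 1.084  1.119 29.18 ] [0.191 0.021 2.435] nut turn needed 0.175
k 25 [1.167 1.092] [0.198 0.02 ]
k 27 [1.127 1.106] [0.184 0.017]
free [-0.572  1.07  32.   ] [0.181 0.022 2.72 ] nut turn needed 0.051
k 25 [-0.464  1.025] [0.28  0.026]
k 27 [-0.499  1.039] [0.248 0.021]
```

Across the fits, first resistance comes at q = 1.06 ± 0.02, which is upright. Now I close the lever.

Run:
```python
from h import *
manip.set_gripper(.015,25)
swing(.13,2.05,.17,off=-.001); swing(2.05,2.27,.055,off=-.001)
say("closed"); manip.set_gripper(.045); s=say("rel"); manip.move_linear(s["tool_pos"]+[0,0,.09],.15); 
manip.move_pose([.50,.04,.26],down(YAW)); s=say("hover")
c=cams.capture("wrist"); cv2.imwrite("pics/w3.png",c["image"])
T=np.eye(4); T[:3,:3]=R.from_rotvec(s["tcp_rot"]).as_matrix(); T[:3,3]=s["tool_pos"]
P=cloud(c,T@c["T_tool_cam"]); I=c["image"].max(2)
m=(P[...,0]>.62)&(P[...,0]<.7)&(abs(P[...,1]-.007)<.03)&(P[...,2]>.09)&(P[...,2]<.16)&(I<80); Q=P[m]
print(len(Q),Q.mean(0),np.percentile(Q,2,axis=0),np.percentile(Q,98,axis=0), "expected grip",tip(2.25)+[0,0,.019])
```

```text
0.30 0.303 res 0.36 [ 3.7  4.3 -4.6] g25.0 w0.0259 t39.6
0.48 0.472 res 1.70 [-2.2  4.2  0.2] g25.0 w0.0256 t40.0
0.65 0.652 res 1.77 [-3.7  5.   4.1] g25.0 w0.0260 t40.3
0.83 0.835 res 1.37 [-3.   4.   6.8] g25.0 w0.0256 t40.6
1.00 1.017 res 1.25 [-1.6  3.7  7.5] g25.0 w0.0252 t40.9
1.18 1.189 res 3.40 [-2.3  4.1  8.8] g25.0 w0.0251 t41.2
1.35 1.360 res 4.69 [-2.2  3.4  8.8] g25.0 w0.0253 t41.5
1.53 1.532 res 5.24 [-0.8  3.  10. ] g25.0 w0.0247 t41.9
1.70 1.704 res 5.66 [-0.5  3.3  8.7] g25.0 w0.0254 t42.2
1.88 1.877 res 3.31 [1.8 3.2 6.2] g25.0 w0.0252 t42.5
2.05 2.050 res 0.67 [4.7 2.4 3.9] g25.0 w0.0250 t42.8
2.10 2.102 res 0.86 [4.9 3.1 3.8] g25.0 w0.0249 t43.0
2.16 2.157 res -0.18 [6.4 2.1 3. ] g25.0 w0.0250 t43.3
2.21 2.213 res -1.18 [7.8 1.4 2.1] g25.0 w0.0252 t43.5
2.27 2.270 res -1.53 [8.5 2.5 1.5] g25.0 w0.0249 t43.8
closed t43.80 [0.6631 0.0063 0.0915] F [8.5 2.5 1.5] M [ 0.38 -1.28 -0.03] w0.0249 g25.0 q6 -1.607
rel t44.28 [0.6589 0.0065 0.0896] F [ 0.8  0.4 -0.3] M [ 0.05 -0.15  0.04] w0.0450 g0.0 q6 -1.607
hover t45.78 [0.5003 0.0399 0.2592] F [-0.3  1.6 -0.4] M [ 0.03 -0.13  0.  ] w0.0452 g0.0 q6 -1.550
208 [0.65208501 0.00621483 0.11566989] [ 0.65022368 -0.00658632  0.10918616] [0.65436432 0.01809491 0.11903405] expected grip [0.65892031 0.00769135 0.11080041]
```

View pics/w3.png

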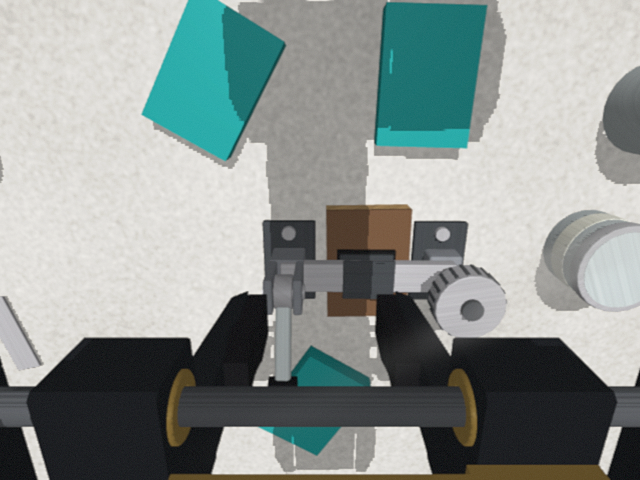

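The lever lies over towards +x with its grip at (283,382), and the block and nut sit as before. No stop force showed at the end of the swing, so I press the grip down lightly with shut fingers to be sure it is on its stop.

Run:
```python
from h import *
manip.set_gripper(.0,10)
g=tip(2.25)+[0,0,.019]
manip.move_pose(g+[-.002,0,.06],down(YAW)); manip.move_linear(g+[-.002,0,.014],.1); f0=manip.state()["contact_force"][2]
z=g[2]+.014
while z>g[2]-.004:
    z-=.0015; manip.move_linear([g[0]-.002,g[1],z],.03); s=manip.state(); f=s["contact_force"][2]-f0; print("%.4f %.4f %.1f"%(z,s["tool_pos"][2],f),end="; ")
    if f>7: break
s=say("press"); manip.move_linear([g[0]-.002,g[1],z+.08],.15)
manip.move_pose([.40,-.15,.30],down(YAW)); say("away")
c=cams.capture("side"); P=cloud(c); b=(P[...,0]>.62)&(P[...,0]<.7)&(abs(P[...,1]-.01)<.03)&(P[...,2]>.08); print(P[b&(c["image"].max(2)<60)].mean(0),P[b][:,2].max())
t=cams.capture("top"); cv2.imwrite("pics/end.png",np.hstack([cv2.resize(t["image"][120:380,130:510],(400,274)),cv2.resize(c["image"][150:420,200:420],(400,490))[:274]]) )
P=cloud(t).reshape(-1,3);I=t["image"].reshape(-1,3).astype(int)
m=(P[:,2]>.018)&(P[:,2]<.028)&(I[:,2]>I[:,0]*1.3)&(P[:,1]>.02)&(P[:,1]<.16)&(abs(P[:,0]-.578)<.1); print("block",cv2.minAreaRect(P[m][:,:2].astype(np.float32)))
```

```text
0.1233 0.1240 0.0; 0.1218 0.1218 -0.0; 0.1203 0.1207 3.1; 0.1188 0.1205 9.2; press t48.96 [0.6573 0.0077 0.1205] F [-2.7 -0.6  8.8] M [ 0.05  0.38 -0.01] w0.0006 g4.2 q6 -1.606
away t50.85 [ 0.4005 -0.1498  0.2995] F [-0.3  0.8  0. ] M [ 0.06 -0.17  0.  ] w0.0006 g0.0 q6 -1.996
[0.65891656 0.01255282 0.11585106] 0.12234979440083305
block ((0.5766927599906921, 0.0914120078086853), (0.11896734684705734, 0.08313217014074326), 1.4189132452011108)
```

View pics/end.png

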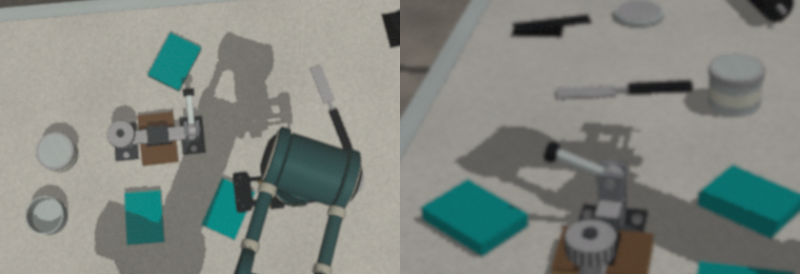

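The lever sits firm on its stop, with the grip top at z = 0.1205 against 0.120 expected. The block has not moved, and the tins and knife are in place.

```bash
python3 -c "
from cell import order; print(order.close_job())"
```

```text
the job is handed in; nothing more can be done
None
```

The job is handed in at about 51 s of the 72 s: I turned the nut about 1.09 rad clockwise, so first resistance now comes at about lever angle 1.06 rad (upright is 1.05), then closed the lever on its stop and let go. The block stayed in place and the bystanders look untouched in the last pictures.

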